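Pry the sprung axle clip off a trolley wheel

TASK

Use the hooked pick to pry the sprung retaining clip sideways out of the groove of the wheel's axle, keeping your fingers off the clip until it is off the axle. Lay the hooked pick back in the rest it came from and put the clip flat in the shallow steel tray. Do not drop the clip on the bench, and leave everything else where it is.

Things in the scene. Friction and masses are not known exactly. Their poses are not given: they have to be found in the camera images.
- wheel: trolley wheel lying face up, fixed to the bench: black tyre 200 mm across, flat silver face 50 mm above the bench, with a steel stub axle upright in its centre. Origin on the axle at bench level, z up. The x axis at the start is the direction in which the clip's eye points.
- axle (a point): point on the axle's centre line at the height of the wheel's face (50 mm above the bench). From there up: groove neck 28 mm across and 15.5 mm high, then the axle's round head 38 mm across, whose top is 28.5 mm above the face.
- clip: loose dark steel retaining clip, 12 mm thick, 150 g: a sprung C ring (47 mm outside) with a long rectangular eye opposite its gap. It lies on the wheel's face in the axle's groove, under the head, which keeps it from lifting. Origin: ring centre, underside; x points to the eye and is the only way out: a pull of 5 to 10 N along x spreads the arms and it snaps off after some 12 mm.
- clip_eye (a point): centre of the eye's opening, at half thickness (x = 38 mm, z = 6 mm in the clip's frame). The opening goes right through, 28 mm long (x = 24 to 52) and 20 mm wide; the eye's frame runs to x = 60 mm and is 32 mm wide outside, its sides parallel to x: a good place to grip the clip.
- clip_mid (a point): middle of the clip's length, at its underside (x = 22 mm in the clip's frame). Once pulled about 35 mm along x the clip is clear of the axle; it stays lying on the wheel's face for pulls of 40 to 60 mm.
- pick: the hooked pick (loose, 120 g): square wooden handle 130 mm long and 18 mm wide and high, and a steel rod 8 mm thick that runs on 70 mm from the handle's front end and is then bent straight down. Origin: centre of the handle; x along the handle to the hook, z up (the hook points to -z). It lies level in the slot of its rest, hook down.
- hook_tip (a point): lowest point of the pick's hook: x = 135 mm, z = -34 mm in the pick's frame; the downward leg is upright, 8 mm thick
- rest: the hooked pick's fixed aluminium rest, 120 mm (x) by 70 mm (y): two cross bars (x = -48 and +48 mm, 12 mm thick), each with a slot 27 mm wide and 14 mm deep, floor 45 mm above the bench. Between the bars it is free down to 12 mm above the bench. Origin under its centre on the bench; x along the slot, the way the pick points at the start. A second, like rest beside it holds the straight pick.
- rest_slot (a point): where the centre of the pick's handle lies when it is in its rest (54 mm above the bench)
- tray: fixed shallow steel tray, open on top, 170 mm (x) by 130 mm (y) outside, 32 mm high, walls and floor 4 mm (floor about 5 mm). Origin under its centre on the bench.
- straight_pick: bystander: the other pick in a like rest, same handle, but straight rod without a hook; origin at the centre of the handle
- cup: bystander: white plastic cup, 72 mm across, 100 mm high
- grease_tin: bystander: blue grease tin, 80 mm across, 60 mm high
- tape: bystander: roll of black tape lying flat, 90 mm across, 30 mm high
- screwdriver: bystander: screwdriver lying on the bench, 200 mm long
- wrench: bystander: wrench lying on the bench, 200 mm long
- castor: bystander: small black castor wheel lying flat, 80 mm across, 34 mm high
Things that resemble listed ones, but are neither listed nor needed, are in the scene too. There is more than one size of the clip; the one meant has the size given above.

How it is judged:
On the way:
1. the clip has been pulled off the axle by the hooked pick (horizontal distance between clip and axle between 0.03 and 0.13 m and contact force between pick and clip above 0.15 N), for 0.03 s.
At the end, for the whole second after the job is handed in: The hooked pick lies free in the slot of its rest, hook down (handle centre within 20 mm of the slot point, along it within 0.2 rad, tilt under 0.35 rad); the clip lies still on the tray floor (its middle within 70 mm in x and 55 mm in y of the tray centre, under 22 mm above the bench) (distance between pick and rest_slot below 0.02 m and angle between the x axis of pick and the x axis of rest, either way round below 0.2 rad and angle between pick's own z axis and vertical below 0.35 rad and linear speed of each of pick, clip below 0.02 m/s and x of clip_mid in the frame of tray between -0.07 and 0.07 m and y of clip_mid in the frame of tray between -0.055 and 0.055 m and height (world z) of clip_mid below 0.022 m); the robot touches nothing.
It fails at once if the fingers touch the clip while it is still on the axle (contact force between the fingers and clip above 0.5 N and horizontal distance between clip and axle below 0.028 m and height (world z) of clip below 0.06 m).
It fails at once if the clip falls on the bench outside the tray (height (world z) of clip_mid below 0.03 m and (x of clip_mid in the frame of tray above 0.085 m or y of clip_mid in the frame of tray above 0.065 m or x of clip_mid in the frame of tray below -0.085 m or y of clip_mid in the frame of tray below -0.065 m)).
It fails at once if a bystander is moved by more than 30 mm (distance of any of straight_pick, cup, grease_tin, tape, screwdriver, wrench, castor from where it was at the start of the episode above 0.03 m).
It also fails if it takes over 64 s, if anything falls off the work surface, if the arm or the gripper's body presses on something with over 40 N, if the wrist force passes 120 N, or if a joint passes its speed limit or range.

ROBOT

A 6-joint arm with a two-finger parallel gripper is mounted at the origin on the work surface. World frame = base frame: x ahead of the robot, y to its left, z up, the work surface at z = 0. Lengths are in m, angles in rad, forces in N, time in s.
With the tool pointing down it reaches from about 0.375 to 0.9 m from the base axis. Payload 3.1 kg.
Tool frame: the origin (TCP) lies midway between the tips of the shut fingers; the grasp point (between the pads) lies robot.grip_point_offset behind it (robot.grip_point_offset is the distance from the TCP to the grasp point, in m); z points along the fingers, y is the direction in which the jaws open and shut (so a half turn about z gives the same grasp; the last joint's range is limited). The gripper opens to 87 mm and grips with 3 to 60 N. Pads are 19 mm wide; open, the fingers measure 117 mm over their backs; the gripper's body (75 mm by 190 mm) begins 51 mm behind the grasp point.
Start: joints at [1.008, 0.527, 1.433, -0, 1.181, -0.178], TCP at [0.234, 0.58, 0.223] pointing down, gripper open.
Joint ranges: [-3.08, 3.08], [-0.75, 2.2], [0.22, 2.44], [-1.43, 4.57], [0, 2.65], [-2.85, 2.85]. Speed limits (rad/s): [2.79, 2.79, 3.14, 3.14, 3.14, 3.14].

INTERFACE

Orientations are given as a unit quaternion [x, y, z, w].
In Python, from rig import robot, cams, hand_in gives the robot as it stands. The module is installed in compiled form; this text tells all that it offers.
- The arm moves only by the tool send_rows, never from a script. Its argument "steps" is one flat list of numbers, 5 for each row, row after row: the finger opening in m, from 0 to 0.087, then the shift along the tool's x, y, z in m, then the turn about the tool's z in rad. A call has 1 to 8 rows; each row is the pose to reach, as a shift and turn from the pose measured when the call began, along the tool's axes at that moment; what a row does not reach only later rows make up. A row lasts 1/8 s, in which the tool goes at most 62.5 mm and 10.7 degrees, less where a joint would pass 70% of its speed; a pose out of reach is approached as far as the arm can. A call with a gripper value outside its range is refused whole. The fingers move at their own pace and stop on an object; "force" is the grip in N (left out, the last holds). Time passes only in rows, so rows that repeat a pose let the fingers close. It gives the time, the measured TCP pose, the force and the opening at its end, in the units of the state.
- robot.get_obs(): the state, without advancing time (a new reading comes with each control period).
- cams.camera(name): name is "side" or "top" or "wrist"; returns a dict with "color" (400x640x3 uint8, red, green, blue), "range_z" (400x640 float32, m along the optical axis (not along the pixel's ray), 0 where there is no reading), "intrinsics" (3x3 intrinsics, pixels), "extrinsics" (4x4, takes a point from camera to world coordinates). Camera axes: x right, y down, z forward; pixel columns grow to the right and rows downward; lengths in m; the calibration is good to about 2 mm. A picture is of the moment at which its call begins.
- hand_in(): hands the job in, once; it reports no verdict.
The state is a dict: "time": time; "q": joint angles; "joint_velocities": joint speeds; "joint_torque": joint torques, N m; "position": TCP position; "tool_rot": TCP orientation; "ft_force": force on the tool from outside, world axes, zero at the start; "moment": the same for the moment, N m; "grip_width": finger opening in m.
Only numpy, scipy, OpenCV 4.12 (cv2) and the standard library are available. Lean on these libraries where they do the work, as an engineer would, in place of code of your own. Each camera call takes 0.05 s, during which the arm holds its last target.

## Working session

There is one attempt and no reset: what is moved stays moved. The work goes in short steps, Python scripts to look and compute and a tool call to move; the robot and the scene stay as the last step left them, time stands still between calls to the robot, and variables do not carry over. Pictures are saved under pics/ and viewed, and the job is handed in when it is done.

Besides the shell and the picture viewer there is one more tool, called after "Request:" by a JSON object that holds its "name" and its "arguments", one argument or row to a line. send_rows: Moves the arm, as the interface text tells. Its arguments: {"type":"object","properties":{"steps":{"type":"array","items":{"type":"number"}},"force":{"type":"number"}},"required":["steps"]}

```bash
mkdir -p pics
python3 - <<'E'
from rig import robot,cams
import cv2,numpy as np
o=robot.get_obs(); print({k:np.round(v,3) for k,v in o.items()}, robot.grip_point_offset)
for n in ["top","side","wrist"]:
    c=cams.camera(n); cv2.imwrite(f"pics/{n}0.png",c["color"][:,:,::-1]); np.savez(f"{n}0.npz",**c)
    print(n,c["intrinsics"].round(1).tolist(),c["extrinsics"].round(3).tolist())
E
```

```text
{'time': np.float64(0.0), 'q': array([ 1.008,  0.528,  1.434,  0.   ,  1.181, -0.178]), 'joint_velocities': array([-0.001,  0.001,  0.001,  0.001, -0.002,  0.   ]), 'joint_torque': array([  0.   , -44.004, -17.659,   0.063,   0.058,  -0.   ]), 'position': array([0.234, 0.579, 0.222]), 'tool_rot': array([ 0.191,  0.982, -0.001, -0.   ]), 'ft_force': array([-0.083,  0.472,  0.03 ]), 'moment': array([ 0.004,  0.038, -0.025]), 'grip_width': np.float64(0.087)} 0.0187
top [[468.6, 0.0, 318.8], [0.0, 468.6, 197.2], [0.0, 0.0, 1.0]] [[0.002, -0.995, 0.096, 0.459], [-1.0, -0.003, -0.008, 0.0], [0.009, -0.096, -0.995, 1.277], [0.0, 0.0, 0.0, 1.0]]
side [[367.1, 0.0, 318.4], [0.0, 367.1, 200.0], [0.0, 0.0, 1.0]] [[0.75, -0.354, 0.56, 0.105], [-0.662, -0.385, 0.643, -0.54], [-0.012, -0.852, -0.523, 0.518], [0.0, 0.0, 0.0, 1.0]]
wrist [[327.6, 0.0, 315.3], [0.0, 327.6, 194.9], [0.0, 0.0, 1.0]] [[0.375, 0.884, 0.28, 0.156], [0.927, -0.357, -0.115, 0.611], [-0.002, 0.303, -0.953, 0.383], [0.0, 0.0, 0.0, 1.0]]
```

View pics/top0.png

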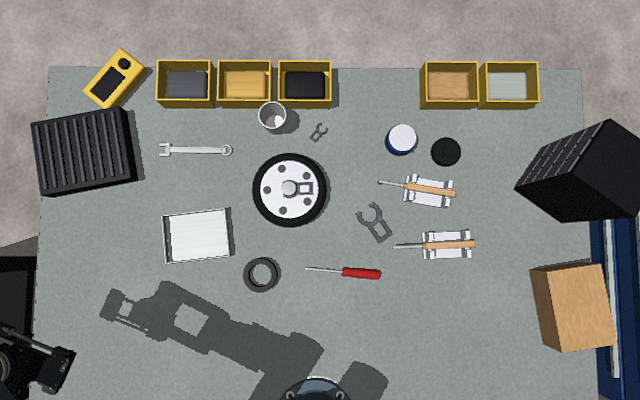

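View pics/side0.png

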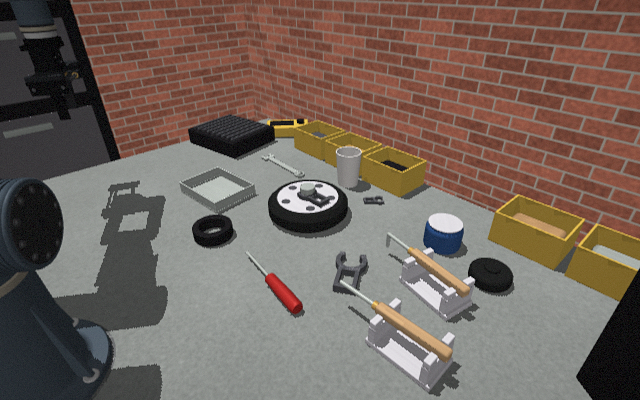

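View pics/wrist0.png

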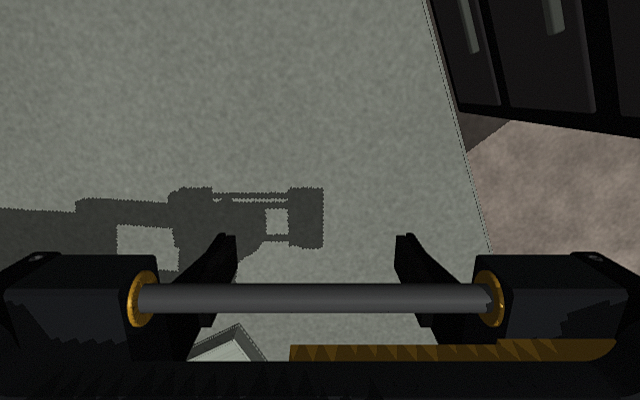

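Candidates: the picks are at top px (430,190) and (435,244). The side view shows a bent tip at (388,238) on the far one, so I take that as the hooked pick. The clips are on the wheel at (300,188), a larger one on the bench at (374,222), and a smaller one at (319,131). The one on the axle is meant. I'll check this in crops.

Run:
```python
import cv2,numpy as np
t=cv2.imread("pics/top0.png"); s=cv2.imread("pics/side0.png")
a=cv2.resize(t[150:230,245:345],None,fx=4,fy=4,interpolation=cv2.INTER_CUBIC)
b=cv2.resize(t[160:270,370:490],(400,367),interpolation=cv2.INTER_CUBIC)
c=cv2.resize(s[220:300,370:490],(400,267),interpolation=cv2.INTER_CUBIC)
d=cv2.resize(s[270:390,330:460],(289,267),interpolation=cv2.INTER_CUBIC)
im=np.zeros((600,800,3),np.uint8); im[:320,:400]=a; im[:320,400:]=b[:320]; im[330:597,:400]=c; im[330:597,400:689]=d
cv2.imwrite("pics/crop0.png",im)
```

```text
(no output)
```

View pics/crop0.png

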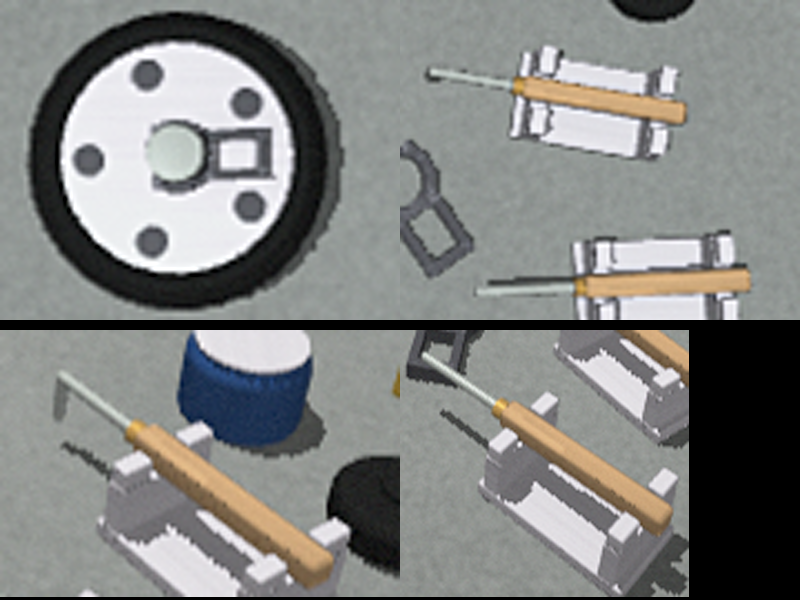

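The crops confirm it: the pick at top (430,190) has the bent-down hook, and the clip on the axle has its eye pointing image-right. Next I measure.

```bash
cat > h.py <<'E'
import numpy as np,cv2
from scipy.spatial.transform import Rotation as R
def ray(c,u,v,z):
    K=c["intrinsics"];E=c["extrinsics"]
    uv=np.atleast_2d(np.c_[u,v]).astype(float)
    d=np.c_[(uv[:,0]-K[0,2])/K[0,0],(uv[:,1]-K[1,2])/K[1,1],np.ones(len(uv))]@E[:3,:3].T
    o=E[:3,3]; return o+d*((z-o[2])/d[:,2])[:,None]
def pts(c):
    h,w=c["range_z"].shape; v,u=np.mgrid[:h,:w]; z=c["range_z"];K=c["intrinsics"];E=c["extrinsics"]
    p=np.stack([(u-K[0,2])/K[0,0]*z,(v-K[1,2])/K[1,1]*z,z],-1)
    return p@E[:3,:3].T+E[:3,3]
def go(o,target,yaw_x=None):
    "shift in tool axes; yaw_x: desired world direction angle of tool y axis (mod pi)"
    M=R.from_quat(o["tool_rot"]).as_matrix()
    s=M.T@(np.array(target)-o["position"]); t=0
    if yaw_x is not None:
        y=M[:,1]; cur=np.arctan2(y[1],y[0]); d=yaw_x-cur
        d=(d+np.pi/2)%np.pi-np.pi/2
        t=-d
    return np.round(s,4),np.round(t,4)
E
python3 - <<'E'
from h import *
c=dict(np.load("top0.npz")); im=c["color"]; hsv=cv2.cvtColor(im,cv2.COLOR_RGB2HSV); P=pts(c)
# wood
for nm,(x0,y0,x1,y1) in dict(hook=(395,165,470,205),straight=(410,225,485,262)).items():
    m=np.zeros(hsv.shape[:2],np.uint8); m[y0:y1,x0:x1]=(cv2.inRange(hsv,(8,80,120),(25,255,255)))[y0:y1,x0:x1]
    ys,xs=np.nonzero(m); w=ray(c,xs,ys,.063)[:,:2]
    r=cv2.minAreaRect((w*1000).astype(np.float32)); print(nm,len(xs),r)
    print(" zmed",np.median(P[ys,xs,2]), np.linalg.svd(w-w.mean(0),full_matrices=False)[2][0], w.mean(0))
# silver disc
m=cv2.inRange(hsv,(0,0,200),(180,40,255)); 
dark=np.zeros_like(m); dark[140:240,240:340]=cv2.inRange(hsv,(0,0,0),(180,255,55))[140:240,240:340]
n,l,st,ce=cv2.connectedComponentsWithStats(m[145:235,245:335]); print(st[1:][st[1:,4]>20],ce[1:][st[1:,4]>20])
i=1+np.argmax(st[1:,4]); ys,xs=np.nonzero(l==i); 
hull=cv2.convexHull(np.c_[xs+245,ys+145].astype(np.float32)); e=cv2.fitEllipse(hull); print("disc",e,ray(c,*e[0],.05))
Q=P[145:235,245:335]; b=(Q[...,2]>.07)&(Q[...,2]<.09); ys,xs=np.nonzero(b); print("head",b.sum(),Q[b].mean(0), ray(c,xs.mean()+245,ys.mean()+145,.0785))
print("face z",np.median(Q[l==i][:,2]))
# tray
b=(P[...,2]>.02)&(P[...,2]<.045); t=b[195:275,150:245]; print("tray",cv2.minAreaRect((P[195:275,150:245][t][:,:2]*1000).astype(np.float32)))
E
```

```text
hook 328 ((598.2725830078125, -298.54388427734375), (135.7849884033203, 16.80523681640625), 80.40994262695312)
 zmed 0.06394608367319699 [-0.16740974 -0.98588741] [ 0.59814394 -0.29913146]
straight 318 ((454.89776611328125, -345.1645812988281), (16.087743759155273, 133.11831665039062), 2.296004295349121)
 zmed 0.0635232516219193 [ 0.04759188 -0.99886686] [ 0.45493052 -0.34591548]
[[  15   16   58   57 1955]
 [  55   40    9    7   60]] [[41.81994885 44.15856777]
 [59.05       43.15      ]]
disc ((288.6553955078125, 189.1284637451172), (56.55825424194336, 57.3095817565918), 65.90216827392578) [[0.59893782 0.06949569 0.05      ]]
head 172 [0.59841423 0.06955404 0.07944788] [[0.59851913 0.06961215 0.0785    ]]
face z 0.05178976040932337
tray ((454.0929260253906, 297.3999938964844), (181.7472381591797, 205.64852905273438), 7.147578716278076)
```

Run:
```python
from h import *
from rig import robot
c=dict(np.load("top0.npz")); im=c["color"]; hsv=cv2.cvtColor(im,cv2.COLOR_RGB2HSV); P=pts(c)
A=np.array([.5987,.0696])
w=ray(c,304.05,188.15,.056)[0]; print("hole",w, w[:2]-A)
# dark clip frame pixels right of head
m=np.zeros(hsv.shape[:2],np.uint8); m[172:205,299:316]=cv2.inRange(hsv,(0,0,0),(180,255,130))[172:205,299:316]
ys,xs=np.nonzero(m); w=ray(c,xs,ys,.062)[:,:2]; print(len(w)); 
for r in range(178,200): print(r,''.join('#' if im[r,x].mean()<130 else '.' for x in range(280,325)))
r=cv2.minAreaRect((w*1000).astype(np.float32)); print(r); 
Q=P[170:210,255:325]; 
b=(P[...,2]>.02)&(P[...,2]<.05); t=b[200:270,155:240].astype(np.uint8)
n,l,st,ce=cv2.connectedComponentsWithStats(t); i=1+np.argmax(st[1:,4]); q=P[200:270,155:240][l==i]; print("tray",st[i],cv2.minAreaRect((q[:,:2]*1000).astype(np.float32)))
o=robot.get_obs()
ang=np.arctan2(.986,.1674)
print("pick hover",go(o,[.598,-.2988,.12],ang+np.pi/2), np.degrees(ang))
```

```text
hole [0.60095878 0.02884741 0.056     ] [ 0.00225878 -0.04075259]
190
178 ........................#####.......#########
179 ..........................#..........########
180 .......#####.........................########
181 .....#....#####......................########
182 ...#.........####.......#########.....#######
183 ..............###################.....#######
184 ...............##################.....#######
185 ...............#####.........####.....#######
186 ................####..........###.....#######
187 ................####..........###.....#######
188 ................####..........###......######
189 ................####..........###.....#######
190 ...............#####..........###.....#######
191 ...............#####.........####.....#######
192 ..............######.....########.....#######
193 ..............###################.....#######
194 ...##.......#####.######.......#......#######
195 .....############.....................#######
196 ....###########.......................#######
197 ......######.........................########
198 .........................#####.......########
199 ........................######.......########
((600.8231201171875, 21.034832000732422), (84.03433990478516, 41.772239685058594), 0.1634112000465393)
tray [  6   8  69  56 470] ((477.552734375, 317.740234375), (130.36068725585938, 171.3227996826172), 6.845902442932129)
pick hover (array([-0.6665, -0.6775,  0.1027]), np.float64(1.3552)) 80.36438010840959
```

Request:
{"name": "send_rows", "arguments": {
  "steps": [0.06, -0.6665, -0.6775, 0.03, 1.355, 0.06, -0.6665, -0.6775, 0.03, 1.355, 0.06, -0.6665, -0.6775, 0.03, 1.355, 0.06, -0.6665, -0.6775, 0.03, 1.355, 0.06, -0.6665, -0.6775, 0.03, 1.355, 0.06, -0.6665, -0.6775, 0.03, 1.355, 0.06, -0.6665, -0.6775, 0.03, 1.355, 0.06, -0.6665, -0.6775, 0.03, 1.355],
  "force": 40
}}

```text
time: 1.15
position: [0.4259, 0.1159, 0.2069]
tool_rot: [0.765, 0.644, -0.001, 0.0]
ft_force: [0.4, 0.7, -0.2]
grip_width: 0.0601
```

Run:
```python
from h import *
from rig import robot
o=robot.get_obs();print(o["position"],o["q"].round(2))
print(go(o,[.598,-.2988,.12],np.radians(170.4)))
```

```text
[0.4259217  0.1159475  0.20691484] [ 0.01  0.31  1.89 -0.    0.94  0.18]
(array([-0.3795,  0.2399,  0.0874]), np.float64(-0.0027))
```

Request:
{"name": "send_rows", "arguments": {
  "steps": [0.06, -0.3795, 0.24, 0.05, 0, 0.06, -0.3795, 0.24, 0.05, 0, 0.06, -0.3795, 0.24, 0.05, 0, 0.06, -0.3795, 0.24, 0.05, 0, 0.06, -0.3795, 0.24, 0.05, 0, 0.06, -0.3795, 0.24, 0.05, 0, 0.06, -0.3795, 0.24, 0.07, 0, 0.06, -0.3795, 0.24, 0.07, 0]
}}

```text
time: 2.15
position: [0.5983, -0.3023, 0.1355]
tool_rot: [0.766, 0.643, -0.001, 0.0]
ft_force: [-0.1, 0.3, 0.8]
grip_width: 0.0598
```

Run:
```python
from h import *
from rig import robot,cams
o=robot.get_obs();print(o["position"])
print(go(o,[.598,-.2988,.035],np.radians(170.4)))
c=cams.camera("wrist"); cv2.imwrite("pics/w1.png",c["color"][:,:,::-1]); 
hsv=cv2.cvtColor(c["color"],cv2.COLOR_RGB2HSV); m=cv2.inRange(hsv,(8,80,120),(25,255,255)); ys,xs=np.nonzero(m); P=pts(c)
w=ray(c,xs,ys,.063)[:,:2]; k=(abs(w-[.598,-.2988])<.09).all(1)&(abs(P[ys,xs,2]-.063)<.006); print(k.sum(),cv2.minAreaRect((w[k]*1000).astype(np.float32)))
```

```text
[ 0.59833942 -0.30226968  0.13550048]
(array([ 0.0035, -0.0009,  0.1005]), np.float64(-0.0058))
2681 ((601.4478149414062, -279.9089050292969), (99.56190490722656, 16.8406925201416), 80.37147521972656)
```

View pics/w1.png

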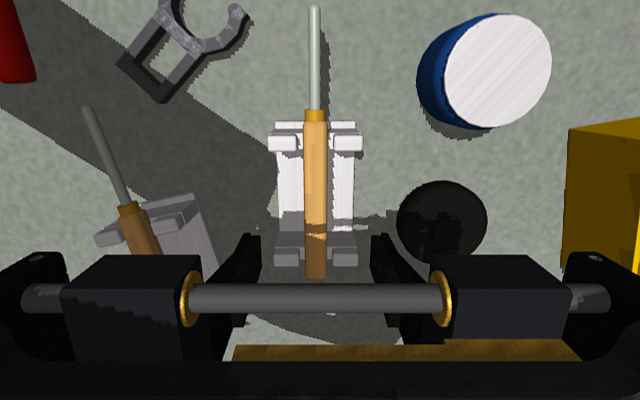

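The wrist view shows the handle centred between the fingers, from (315,110) to (315,280). Its axis agrees with the top view within 1 mm. I'll descend and grip.

Request:
{"name": "send_rows", "arguments": {
  "steps": [0.06, 0.0035, -0.001, 0.05, -0.006, 0.06, 0.0035, -0.001, 0.099, -0.006, 0.06, 0.0035, -0.001, 0.099, -0.006, 0.0, 0.0035, -0.001, 0.099, -0.006, 0.0, 0.0035, -0.001, 0.099, -0.006, 0.0, 0.0035, -0.001, 0.099, -0.006, 0.0, 0.0035, -0.001, 0.099, -0.006, 0.0, 0.0035, -0.001, 0.099, -0.006],
  "force": 40
}}

```text
time: 3.2
position: [0.5982, -0.2997, 0.0364]
tool_rot: [0.764, 0.645, -0.001, 0.001]
ft_force: [0.1, -0.5, -0.0]
grip_width: 0.018
```

Request:
{"name": "send_rows", "arguments": {
  "steps": [0.0, 0, 0, 0, 0, 0.0, 0, 0, -0.02, 0, 0.0, 0, 0, -0.04, 0, 0.0, 0, 0, -0.06, 0, 0.0, 0, 0, -0.07, 0, 0.0, 0, 0, -0.07, 0]
}}

```text
time: 3.95
position: [0.5989, -0.3, 0.1079]
tool_rot: [0.764, 0.645, -0.001, 0.002]
ft_force: [0.8, 0.7, -1.3]
grip_width: 0.0177
```

Run:
```python
from h import *
from rig import robot,cams
o=robot.get_obs();print(o["position"],o["grip_width"])
for n in ["top","side"]:
    c=cams.camera(n); np.savez(n+"2.npz",**c); im=c["color"][:,:,::-1]
    cv2.imwrite(f"pics/{n}2.png",im[130:330,200:520].repeat(2,0).repeat(2,1))
```

```text
[ 0.59885333 -0.29999007  0.1079184 ] 0.01774506792966577
```

View pics/top2.png

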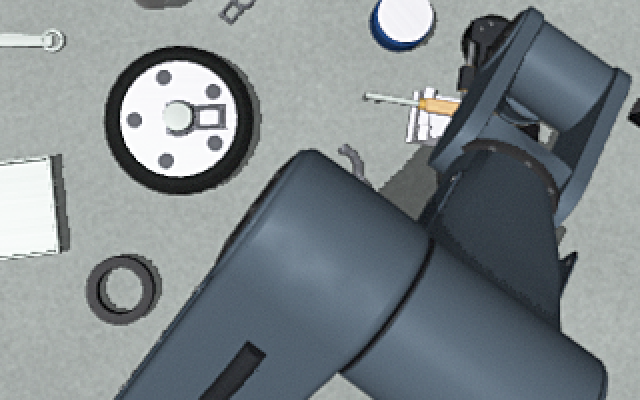

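View pics/side2.png

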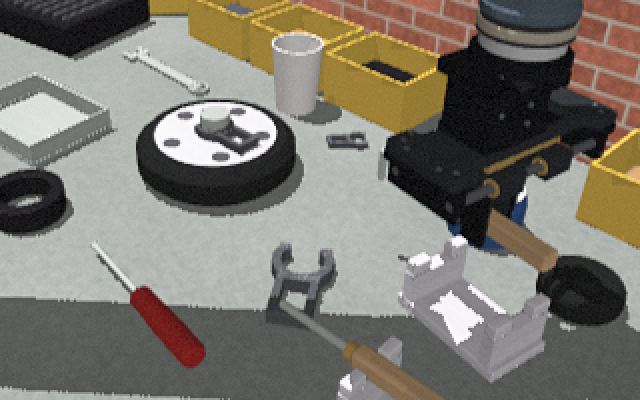

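Run:
```python
from h import *
from rig import robot
c=dict(np.load("top2.npz")); o=robot.get_obs()
hsv=cv2.cvtColor(c["color"],cv2.COLOR_RGB2HSV)
im=c["color"]
for r in range(174,186): print(r,[int(im[r,x].mean()) for x in range(378,396)])
d=np.array([np.cos(np.radians(80.4)),np.sin(np.radians(80.4))])
t=o["position"][:2]+d*.1*1.4; print("pred rod end",t)
print("meas",ray(c,[382,383],[178,178.5],.1295))
print(go(o,[.6042,-.1044,.115],np.radians(181.5)))
```

```text
174 [159, 167, 169, 174, 173, 171, 172, 177, 171, 170, 172, 173, 172, 170, 168, 167, 169, 170]
175 [164, 169, 173, 177, 167, 164, 166, 164, 156, 161, 158, 168, 171, 167, 168, 173, 174, 167]
176 [167, 167, 175, 178, 138, 178, 190, 168, 153, 155, 144, 165, 167, 159, 158, 163, 161, 163]
177 [174, 173, 175, 151, 114, 215, 239, 226, 221, 215, 213, 206, 190, 167, 155, 157, 149, 167]
178 [174, 174, 173, 117, 82, 166, 186, 190, 210, 226, 233, 234, 235, 226, 217, 214, 208, 211]
179 [171, 167, 158, 120, 87, 70, 114, 138, 147, 167, 173, 177, 181, 189, 207, 223, 229, 233]
180 [165, 163, 166, 150, 121, 124, 163, 175, 177, 109, 55, 55, 88, 113, 129, 168, 175, 183]
181 [168, 167, 168, 173, 175, 176, 170, 173, 177, 130, 105, 109, 165, 181, 174, 172, 147, 149]
182 [175, 172, 175, 173, 175, 170, 168, 171, 174, 173, 177, 177, 176, 179, 177, 174, 179, 181]
183 [178, 171, 169, 173, 172, 173, 172, 172, 171, 166, 168, 169, 176, 180, 175, 178, 177, 172]
184 [173, 172, 171, 170, 170, 172, 175, 174, 171, 163, 165, 170, 170, 175, 174, 172, 173, 172]
185 [166, 170, 171, 169, 169, 172, 171, 176, 177, 170, 169, 172, 167, 174, 173, 172, 170, 176]
pred rod end [ 0.6212343  -0.16125837]
meas [[ 0.61827584 -0.16539309  0.1295    ]
 [ 0.61703723 -0.16785434  0.1295    ]]
(array([ 0.1932, -0.0263, -0.0092]), np.float64(-0.1937))
```

Request:
{"name": "send_rows", "arguments": {
  "steps": [0.0, 0.03, -0.004, -0.01, -0.06, 0.0, 0.07, -0.009, -0.01, -0.12, 0.0, 0.11, -0.014, -0.01, -0.19, 0.0, 0.15, -0.02, -0.01, -0.194, 0.0, 0.18, -0.024, -0.01, -0.194, 0.0, 0.193, -0.0263, -0.01, -0.194, 0.0, 0.193, -0.0263, -0.01, -0.194, 0.0, 0.193, -0.0263, -0.01, -0.194]
}}

```text
time: 5.05
position: [0.6043, -0.1059, 0.1156]
tool_rot: [0.698, 0.716, -0.001, 0.001]
ft_force: [0.1, 0.3, -0.7]
grip_width: 0.0178
```

```bash
cat > look.py <<'E'
import sys
from h import *
from rig import robot,cams
k=sys.argv[1]
o=robot.get_obs();print(o["position"].round(4),o["tool_rot"].round(3),o["ft_force"].round(1),o["grip_width"],o["time"])
ims=[]
for n,(x,y) in dict(top=(250,140),side=(250,150)).items():
    c=cams.camera(n); np.savez(n+k+".npz",**c); im=c["color"][:,:,::-1]
    ims.append(cv2.resize(im[y:y+100,x:x+133],(399,300),interpolation=cv2.INTER_CUBIC))
c=cams.camera("wrist"); np.savez("wrist"+k+".npz",**c)
w=cv2.resize(c["color"][:,:,::-1],(480,300))
out=np.zeros((600,798,3),np.uint8); out[:300,:399]=ims[0]; out[:300,399:]=ims[1]; out[300:,:480]=w
w2=c["color"][20:170,240:399,::-1]; out[300:,480:]=cv2.resize(w2,(318,300),interpolation=cv2.INTER_CUBIC)
cv2.imwrite(f"pics/look{k}.png",out)
E
python3 look.py 3
```

```text
[ 0.6043 -0.1059  0.1156] [ 0.698  0.716 -0.001  0.001] [ 0.1  0.3 -0.7] 0.017809570499295563 5.05
```

View pics/look3.png

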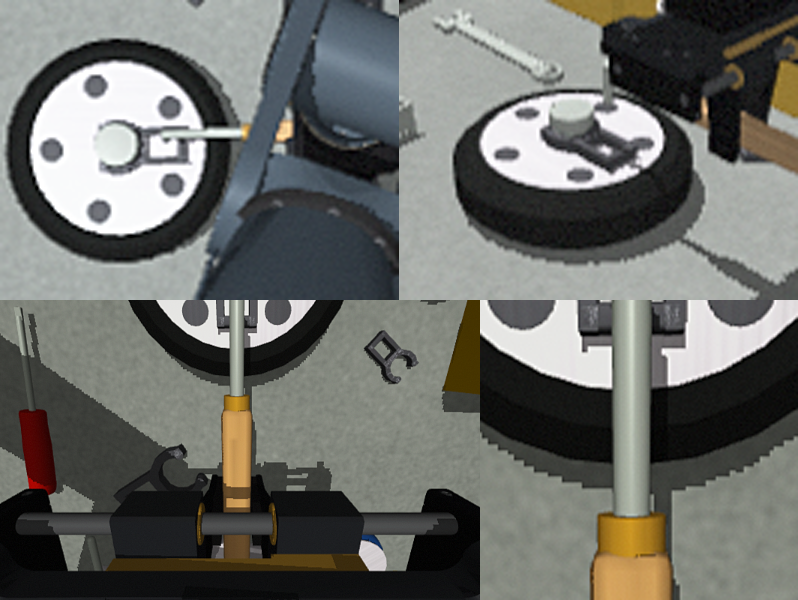

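Run:
```python
from h import *
c=dict(np.load("top3.npz")); im=c["color"]
for r in range(180,192): print(r,[int(im[r,x].mean()) for x in range(296,322)])
print(ray(c,[300.5,316],[184.3,183.5],.137))
w=dict(np.load("wrist3.npz")); g=w["color"].mean(2)
for r in (2,6,12,18,22,30): print(r,[int(v) for v in g[r,280:350:1]])
```

```text
180 [253, 250, 249, 249, 249, 250, 251, 254, 255, 254, 250, 255, 255, 255, 253, 252, 250, 247, 249, 255, 213, 86, 22, 30, 34, 31]
181 [254, 255, 255, 253, 252, 253, 253, 253, 253, 252, 253, 252, 251, 248, 247, 247, 242, 251, 251, 255, 237, 111, 13, 21, 27, 16]
182 [112, 205, 230, 192, 174, 174, 178, 175, 125, 99, 98, 95, 95, 95, 102, 103, 112, 230, 247, 248, 255, 161, 52, 100, 114, 102]
183 [78, 102, 97, 91, 89, 85, 82, 101, 130, 142, 145, 147, 153, 159, 166, 167, 166, 181, 188, 191, 197, 172, 164, 216, 233, 218]
184 [33, 106, 108, 99, 99, 95, 119, 156, 213, 230, 228, 227, 225, 230, 231, 225, 223, 224, 222, 224, 227, 230, 235, 243, 243, 243]
185 [34, 102, 109, 93, 187, 205, 237, 207, 209, 209, 201, 204, 194, 186, 185, 188, 190, 185, 182, 176, 175, 172, 173, 178, 180, 179]
186 [52, 119, 150, 140, 255, 255, 255, 238, 139, 73, 119, 214, 193, 103, 52, 73, 111, 109, 103, 154, 171, 139, 59, 4, 12, 9]
187 [67, 77, 134, 130, 251, 254, 251, 255, 211, 150, 226, 255, 253, 143, 53, 62, 127, 187, 191, 254, 255, 255, 147, 16, 33, 36]
188 [72, 60, 132, 135, 252, 254, 250, 252, 255, 255, 255, 255, 2
[... 1793 characters left out ...]
88, 88, 87, 85, 84, 79, 132, 247, 232, 229, 229, 228, 227]
22 [229, 228, 228, 229, 228, 229, 231, 235, 197, 72, 84, 90, 89, 87, 88, 98, 87, 86, 91, 82, 79, 74, 78, 80, 74, 62, 96, 120, 135, 147, 154, 159, 167, 180, 197, 216, 205, 178, 159, 155, 147, 140, 130, 118, 99, 75, 85, 84, 84, 84, 82, 86, 99, 110, 106, 95, 87, 89, 98, 96, 85, 85, 81, 135, 246, 231, 229, 228, 227, 228]
30 [229, 229, 229, 229, 229, 229, 230, 235, 236, 67, 86, 85, 79, 80, 92, 118, 121, 83, 94, 78, 81, 81, 82, 80, 81, 79, 93, 119, 133, 147, 157, 159, 166, 180, 194, 213, 204, 175, 161, 152, 147, 140, 128, 120, 103, 77, 22, 32, 28, 38, 87, 80, 88, 98, 103, 94, 87, 106, 109, 97, 83, 82, 78, 127, 243, 231, 229, 228, 228, 227]
```

Rod and eye are centred on the same wrist column (315), and the leg is at eye-centre y. I'll lower the hook.

Request:
{"name": "send_rows", "arguments": {
  "steps": [0.0, 0, 0, 0.01, 0, 0.0, 0, 0, 0.02, 0, 0.0, 0, 0, 0.03, 0, 0.0, 0, 0, 0.036, 0, 0.0, 0, 0, 0.041, 0, 0.0, 0, 0, 0.044, 0, 0.0, 0, 0, 0.044, 0]
}}

```text
time: 6.08
position: [0.6042, -0.106, 0.0716]
tool_rot: [0.698, 0.716, -0.001, 0.0]
ft_force: [-0.4, -0.1, -1.5]
grip_width: 0.0179
```

```bash
python3 look.py 4
```

```text
[ 0.6042 -0.106   0.0716] [ 0.698  0.716 -0.001  0.   ] [-0.4 -0.1 -1.5] 0.01794473121318616 6.075
```

View pics/look4.png

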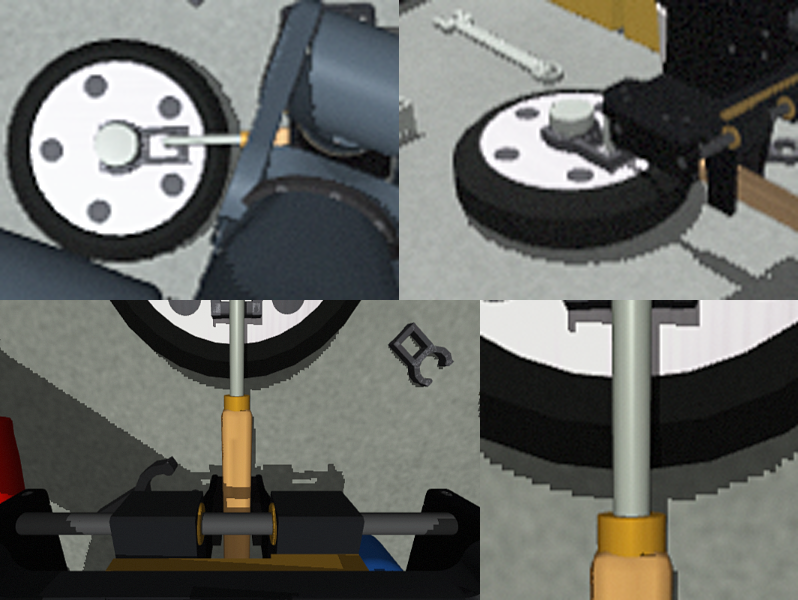

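Request:
{"name": "send_rows", "arguments": {
  "steps": [0.0, -0.004, 0, 0, 0, 0.0, -0.008, 0, 0, 0, 0.0, -0.011, 0, 0, 0, 0.0, -0.014, 0, 0, 0, 0.0, -0.017, 0, 0, 0, 0.0, -0.02, 0, 0, 0]
}}

```text
time: 6.98
position: [0.6039, -0.1244, 0.0715]
tool_rot: [0.698, 0.716, -0.001, -0.001]
ft_force: [0.2, 3.7, -1.8]
grip_width: 0.0178
```

Request:
{"name": "send_rows", "arguments": {
  "steps": [0.0, -0.003, 0, 0, 0, 0.0, -0.006, 0, 0, 0, 0.0, -0.009, 0, 0, 0, 0.0, -0.012, 0, 0, 0, 0.0, -0.015, 0, 0, 0, 0.0, -0.018, 0, 0, 0]
}}

```text
time: 7.72
position: [0.6044, -0.1428, 0.0716]
tool_rot: [0.698, 0.716, -0.001, -0.001]
ft_force: [0.2, 1.4, -1.2]
grip_width: 0.0177
```

```bash
python3 look.py 5
```

```text
[ 0.6044 -0.1428  0.0716] [ 0.698  0.716 -0.001 -0.001] [ 0.2  1.4 -1.2] 0.017732776565765426 7.725
```

View pics/look5.png

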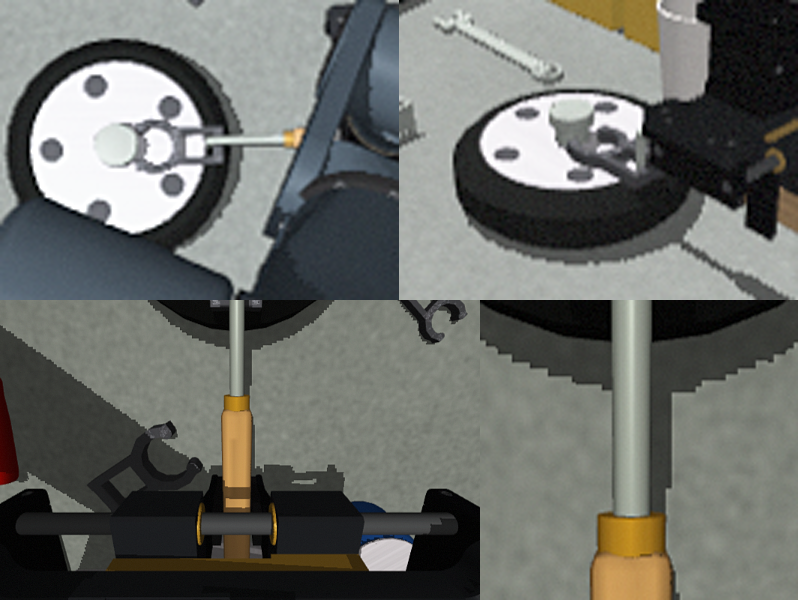

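The clip has snapped off. Its ring centre is now at about crop (158,143), some 28 mm out. I'll pull another 20 mm to clear the head.

Request:
{"name": "send_rows", "arguments": {
  "steps": [0.0, -0.003, 0, 0, 0, 0.0, -0.006, 0, 0, 0, 0.0, -0.009, 0, 0, 0, 0.0, -0.012, 0, 0, 0, 0.0, -0.015, 0, 0, 0, 0.0, -0.018, 0, 0, 0, 0.0, -0.02, 0, 0, 0, 0.0, -0.02, 0, 0, 0]
}}

```text
time: 8.88
position: [0.605, -0.1633, 0.0716]
tool_rot: [0.698, 0.716, -0.001, -0.001]
ft_force: [-0.4, -0.1, -1.2]
grip_width: 0.0175
```

```bash
python3 look.py 6
```

```text
[ 0.605  -0.1633  0.0716] [ 0.698  0.716 -0.001 -0.001] [-0.4 -0.1 -1.2] 0.01745709426447568 8.875
```

View pics/look6.png

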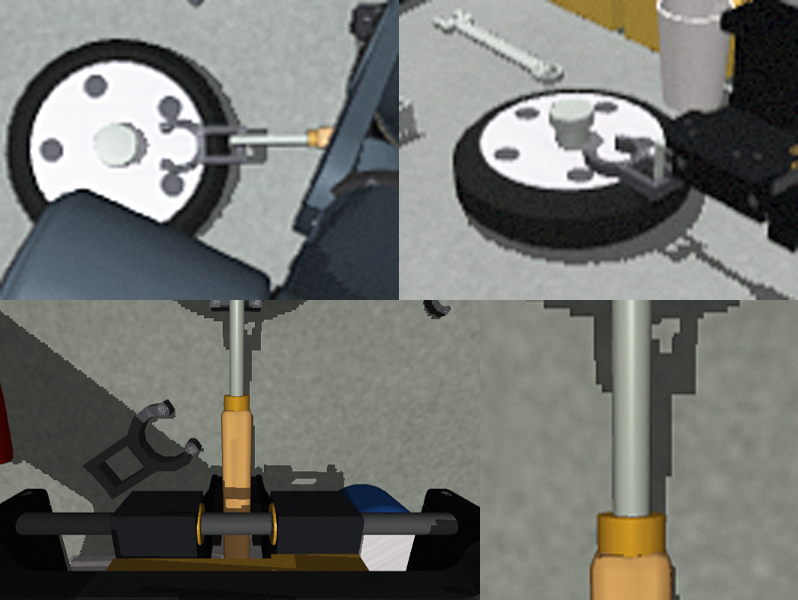

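Request:
{"name": "send_rows", "arguments": {
  "steps": [0.0, 0.004, 0, 0, 0, 0.0, 0.004, 0, 0, 0, 0.0, 0.004, 0, -0.01, 0, 0.0, 0.004, 0, -0.02, 0, 0.0, 0.004, 0, -0.03, 0, 0.0, 0.004, 0, -0.045, 0, 0.0, 0.004, 0, -0.05, 0, 0.0, 0.004, 0, -0.05, 0]
}}

```text
time: 10.02
position: [0.6054, -0.1593, 0.1224]
tool_rot: [0.698, 0.716, -0.001, 0.0]
ft_force: [-0.6, -0.5, -1.3]
grip_width: 0.0174
```

```bash
python3 look.py 7
python3 - <<'E'
from h import *
from rig import robot
o=robot.get_obs(); print(go(o,[.5982,-.2997,.108],np.radians(170.4)))
E
```

```text
[ 0.6054 -0.1593  0.1224] [ 0.698  0.716 -0.001  0.   ] [-0.6 -0.5 -1.3] 0.017400681227811247 10.025
(array([-0.1406, -0.0099,  0.0132]), np.float64(0.1921))
```

View pics/look7.png

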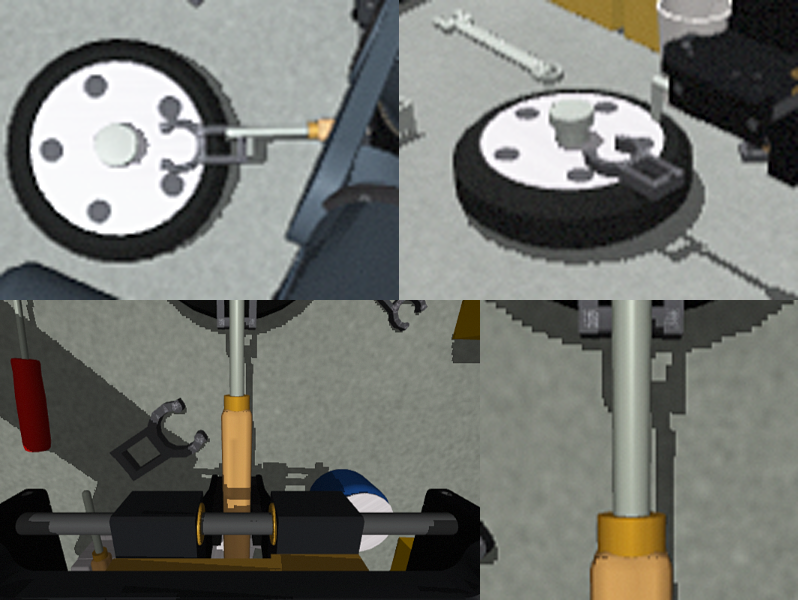

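The hook is clear and the clip lies on the wheel. I'll take the pick back to its rest.

Request:
{"name": "send_rows", "arguments": {
  "steps": [0.0, -0.04, -0.003, 0.0, 0.05, 0.0, -0.08, -0.006, 0.005, 0.12, 0.0, -0.12, -0.0085, 0.01, 0.192, 0.0, -0.1406, -0.01, 0.013, 0.192, 0.0, -0.1406, -0.01, 0.013, 0.192, 0.0, -0.1406, -0.01, 0.013, 0.192]
}}

```text
time: 10.92
position: [0.5978, -0.298, 0.1079]
tool_rot: [0.763, 0.646, -0.001, -0.002]
ft_force: [0.6, -0.1, -1.4]
grip_width: 0.0176
```

```bash
python3 look.py 8
python3 - <<'E'
from h import *
from rig import robot
o=robot.get_obs(); print(go(o,[.5982,-.2997,.0375],np.radians(170.4)))
E
```

```text
[ 0.5978 -0.298   0.1079] [ 0.763  0.646 -0.001 -0.002] [ 0.6 -0.1 -1.4] 0.0175790888646144 10.925
(array([-0.0016,  0.0004,  0.0709]), np.float64(0.0021))
```

View pics/look8.png

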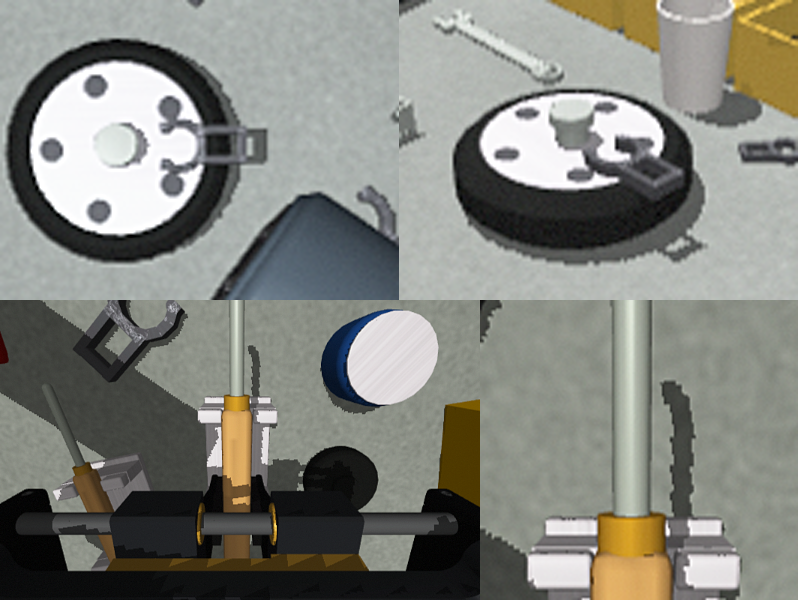

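The handle lines up with the slot (wrist column 237 of the panel) and the clip is safe on the wheel. I'll lower, release and rise.

Request:
{"name": "send_rows", "arguments": {
  "steps": [0.0, -0.0016, 0, 0.015, 0.002, 0.0, -0.0016, 0, 0.03, 0.002, 0.0, -0.0016, 0, 0.045, 0.002, 0.0, -0.0016, 0, 0.06, 0.002, 0.0, -0.0016, 0, 0.068, 0.002, 0.0, -0.0016, 0, 0.071, 0.002, 0.0, -0.0016, 0, 0.071, 0.002]
}}

```text
time: 11.95
position: [0.598, -0.2997, 0.0375]
tool_rot: [0.764, 0.645, -0.001, -0.001]
ft_force: [0.1, -0.7, -1.5]
grip_width: 0.0176
```

Request:
{"name": "send_rows", "arguments": {
  "steps": [0.06, 0, 0, 0, 0, 0.06, 0, 0, 0, 0, 0.06, 0, 0, 0, 0, 0.06, 0, 0, -0.04, 0, 0.06, 0, 0, -0.09, 0, 0.06, 0, 0, -0.12, 0, 0.06, 0, 0, -0.12, 0]
}}

```text
time: 12.82
position: [0.6001, -0.301, 0.161]
tool_rot: [0.764, 0.646, -0.0, 0.003]
ft_force: [0.4, 0.7, 0.2]
grip_width: 0.0597
```

```bash
python3 look.py 9
python3 - <<'E'
from h import *
c=dict(np.load("side9.npz")); cv2.imwrite("pics/s9.png",c["color"][200:330,340:520,::-1].repeat(3,0).repeat(3,1))
c=dict(np.load("top9.npz")); im=c["color"]; hsv=cv2.cvtColor(im,cv2.COLOR_RGB2HSV);P=pts(c)
# clip in top view over the wheel
g=im.mean(2)
for r in range(172,205): print(r,''.join('#' if g[r,x]<140 else '.' for x in range(295,345)))
E
```

```text
[ 0.6001 -0.301   0.161 ] [ 0.764  0.646 -0.     0.003] [0.4 0.7 0.2] 0.0597457273128242 12.825
172 ..........###.....##############..................
173 .........#####.....#############..................
174 .........######....#############..................
175 ........#######.....############..................
176 ........#######.....#############.................
177 .........######......############.................
178 .........#####.......#############................
179 ...........###........############................
180 ...........########...#############...............
181 .........############.#############...............
182 ..........###....####.###############.............
183 ##.......###......###..############.########......
184 .##.................#..#####################......
185 .##..................#######################......
186 .#.#...................##############..#####......
187 ..##...................##############..#####......
188 .#.#...................##############..#####......
189 .#.#.................#.##############..#####......
190 .#.#.................#.##############..#####......
191 ###..................#.##############..#####......
192 ##..................#..#####################......
193 ##.......###.......#########################......
194 .........####....####.#####################.......
195 .........###########...############...............
196 ...........#######.....############...............
197 ...........####.......#############...............
198 ..........####........#############...............
199 ..........#####.......#############...............
200 .........#######.....##############...............
201 .........#######.....#############................
202 .........#######....##############................
203 ..........######....#############.................
204 ..........#####....##############.................
```

View pics/look9.png

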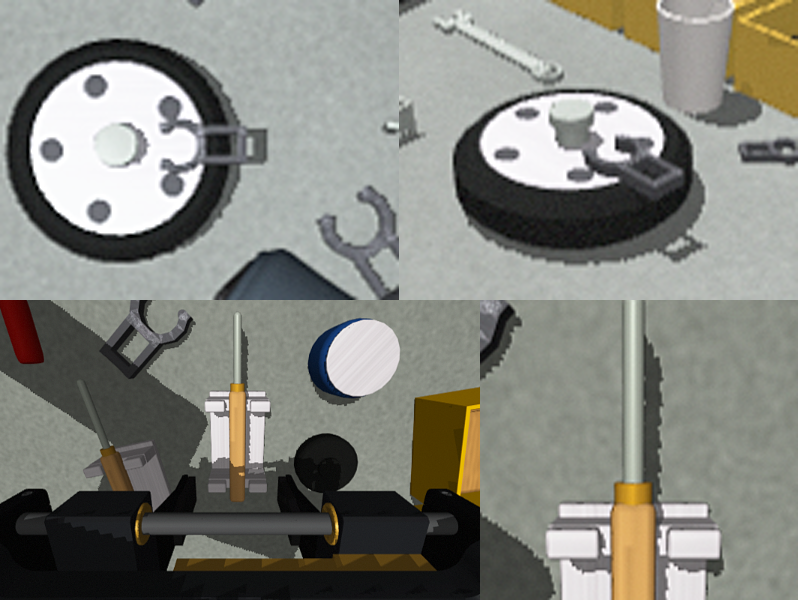

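View pics/s9.png

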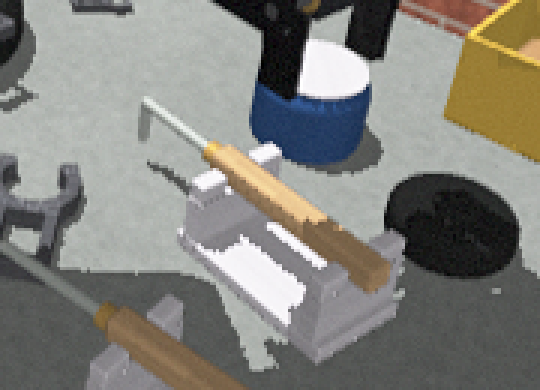

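The pick lies back in its slot, hook down. Now I locate the clip accurately.

Run:
```python
from h import *
from rig import robot
c=dict(np.load("top9.npz")); im=c["color"]; g=im.mean(2)
for r in range(178,200): print(r,' '.join('%3d'%g[r,x] for x in range(312,336)))
o=robot.get_obs(); print(go(o,[.601,-.08,.16],np.radians(180)))
```

```text
178 254 254 255 244 117  18  33  36  38  27  24  23  29  84  92  90  80 160 174 171 176 172 175 184
179 244 249 255 255 190  45  31  36  31  26  22  24  15  66  90  94  87 148 175 177 176 171 172 179
180 100 103 234 255 210  89  23  34  33  20  20  18  16  40  84  95  89  82 155 175 176 173 170 177
181  99 101 105 123 158  94  39  51  60  55  52  51  47  49  87  98  98  87 152 166 174 183 180 181
182 115  98 115 121 152 124  93  99 106 105 106 109 105  99 112 113 109 111 128 117 152 171 169 171
183 209 128 104 122 161 156 128 116 109 112 112 114 114 110 111 108 102 124 149 125  91  82  82  84
184 255 238 152 139 181 158  98  81  70  66  63  65  66  64  68  72  67 113 134 132 101  87  89  93
185 250 255 244 160 128 122  65  28  32  32  21  23  18  20  45  86  79 111 113  96 109 122  98  92
186 247 250 255 195 150 160  89  33  28  40  30  21  24  17  51  87  76 125 120  93 164 191 128  88
187 249 250 255 218 154 162  96  31  36  41  37  25  29  26  46  89  80 123 118  95 162 188 125  87
188 249 251 255 216 148 150  82  35  37  39  38  30  26  21  34  89  95 127 117  93 162 187 119  84

[... 457 characters left out ...]
13 110 107 106 117 107 109  98  87  92  91
194 125  98  90  90 154 115  64  62  66  67  67  68  68  66  70  75  74  71  96 111 118 120 121 121
195 111  97  58 147 255 199  40  29  35  35  27  17  19  15  63  90  96  85 169 190 186 188 185 186
196 106 160 167 255 255 170  14  35  37  38  31  20  22  16  68  93  94  81 164 181 174 176 175 171
197 194 255 255 255 244 114  27  37  39  37  30  26  28  26  75  93  92  78 164 177 173 171 174 173
198 255 255 254 255 192  41  29  34  38  32  27  27  27  34  92 101  89  82 160 180 178 177 177 172
199 254 250 253 255 181  42  33  36  38  27  30  24  24  44  93  99  87  76 163 177 176 180 178 175
(array([ 0.2167, -0.033 , -0.0035]), np.float64(-0.1675))
```

Run:
```python
from h import *
c=dict(np.load("top9.npz"))
for u,v in [(320,181.7),(320,193.7),(324,187.7),(331.6,187.7),(317.2,188)]: print(u,v,ray(c,u,v,.062))
```

```text
320 181.7 [[ 0.61735123 -0.01286668  0.062     ]]
320 193.7 [[ 0.58583187 -0.01292426  0.062     ]]
324 187.7 [[ 0.60160414 -0.02333416  0.062     ]]
331.6 187.7 [[ 0.60166517 -0.04317185  0.062     ]]
317.2 188 [[ 0.60076166 -0.00559125  0.062     ]]
```

Request:
{"name": "send_rows", "arguments": {
  "steps": [0.06, 0.05, -0.008, 0.0, -0.06, 0.06, 0.1, -0.016, 0.0, -0.12, 0.06, 0.15, -0.024, 0, -0.168, 0.06, 0.2, -0.031, 0, -0.168, 0.06, 0.217, -0.033, 0, -0.168, 0.06, 0.217, -0.033, 0, -0.168]
}}

```text
time: 13.72
position: [0.6004, -0.0788, 0.1553]
tool_rot: [0.706, 0.708, -0.002, -0.003]
ft_force: [0.4, 0.2, -0.4]
grip_width: 0.06
```

```bash
python3 look.py 10
python3 - <<'E'
from h import *
c=dict(np.load("wrist10.npz")); cv2.imwrite("pics/w10.png",c["color"][:,:,::-1])
E
```

```text
[ 0.6004 -0.0788  0.1553] [ 0.706  0.708 -0.002 -0.003] [ 0.4  0.2 -0.4] 0.059961849458262634 13.725
```

View pics/w10.png

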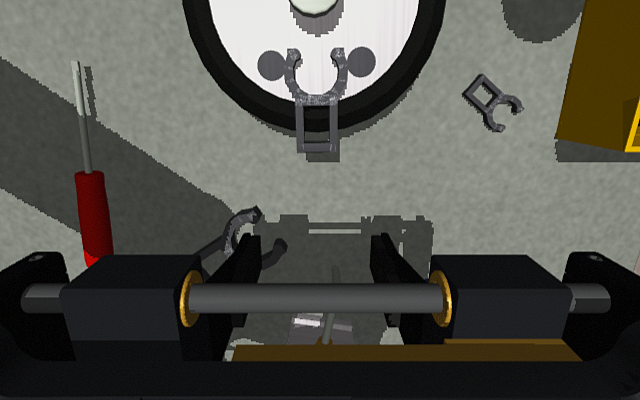

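Run:
```python
from h import *
from rig import robot
c=dict(np.load("wrist10.npz")); g=c["color"].mean(2)
for r in (110,120,130,140,146,149): print(r,' '.join('%d'%v for v in g[r,288:346]))
print('col300',' '.join('%d'%v for v in g[138:165,299]),'| col317',' '.join('%d'%v for v in g[138:165,317]))
```

```text
110 23 22 21 22 22 18 23 58 86 81 80 80 82 83 81 44 5 7 13 8 7 11 24 25 23 26 25 26 21 25 23 22 19 22 21 23 21 21 21 21 22 43 87 82 78 77 79 81 81 60 15 20 21 21 21 19 21 20
120 12 13 11 14 14 15 9 33 89 81 78 78 80 79 82 60 0 8 12 11 9 8 11 15 12 14 14 12 10 14 14 13 12 12 9 7 10 15 14 12 15 41 86 79 79 77 79 80 81 55 3 11 15 11 13 13 10 13
130 68 61 54 48 37 37 37 30 66 81 79 76 77 79 81 77 0 2 4 3 13 9 13 8 9 11 9 11 9 9 13 11 12 9 7 10 5 8 6 5 13 31 85 77 77 77 78 77 81 72 60 69 70 69 67 68 68 64
140 138 136 133 134 133 137 139 137 101 72 77 77 76 78 78 75 39 52 56 53 53 50 57 57 56 56 55 54 55 54 56 56 58 56 49 50 51 51 50 59 102 50 79 78 78 77 77 76 74 73 60 78 151 145 138 134 131 130
146 140 141 140 141 143 139 140 137 116 70 77 80 79 76 88 112 76 78 80 77 79 77 78 79 82 77 76 77 78 77 77 77 78 78 77 76 76 78 77 77 75 79 102 120 80 75 80 95 73 68 61 77 152 144 142 144 138 138
149 138 140 140 141 143 140 142 140 119 68 74 73 73 73 76 85 71 73 74 74 76 75 75 71 74 73 73 74 74 72 74 73 74 73 75 74 72 73 74 73 73 81 128 94 67 71 76 102 73 69 61 77 149 138 137 133 136 129
col300 77 77 77 77 74 77 80 80 80 78 71 73 70 68 80 122 140 137 136 138 137 138 141 144 145 147 144 | col317 66 66 54 41 31 66 84 80 77 76 76 72 75 61 47 57 68 66 65 64 65 62 63 53 118 144 135
```

Run:
```python
from h import *
from rig import robot
c=dict(np.load("wrist10.npz"))
w=ray(c,[295.3,337,296.4,338.2,316.1,317,317],[110,110,149,149,110,149,150.5],.062); print(w.round(4), c["extrinsics"][:3,3])
o=robot.get_obs()
print(go(o,[.601,-.02,.1],np.radians(180)))
print(go(o,[.601,-.02,.1],np.radians(182)))
```

```text
[[ 0.5852 -0.0102  0.062 ]
 [ 0.6167 -0.0102  0.062 ]
 [ 0.5855 -0.0398  0.062 ]
 [ 0.6182 -0.0398  0.062 ]
 [ 0.6009 -0.0102  0.062 ]
 [ 0.6016 -0.0398  0.062 ]
 [ 0.6016 -0.0409  0.062 ]] [0.60192481 0.00355889 0.31739422]
(array([0.0612, 0.0001, 0.0561]), np.float64(-0.0009))
(array([0.0612, 0.0001, 0.0561]), np.float64(-0.0358))
```

The clip's eye frame is centred at x = 0.601, y from 0.018 (ring centre) to −0.042 (end), and it runs along −y. I'll go over the frame and down.

Request:
{"name": "send_rows", "arguments": {
  "steps": [0.06, 0.03, 0, 0.02, -0.025, 0.06, 0.0562, 0.0, 0.05, -0.025, 0.06, 0.0562, 0.0, 0.07, -0.025, 0.06, 0.0562, 0.0, 0.085, -0.025, 0.06, 0.0562, 0.0, 0.095, -0.025, 0.06, 0.0562, 0.0, 0.1, -0.025, 0.06, 0.0562, 0.0, 0.1, -0.025]
}}

```text
time: 14.75
position: [0.6008, -0.0254, 0.0562]
tool_rot: [0.699, 0.715, -0.001, -0.002]
ft_force: [0.2, -1.1, 0.6]
grip_width: 0.0599
```

```bash
python3 look.py 11
python3 - <<'E'
from h import *
from rig import robot
o=robot.get_obs()
print(go(o,[.6012,-.023,.0525],np.radians(181.4)))
E
```

```text
[ 0.6008 -0.0254  0.0562] [ 0.699  0.715 -0.001 -0.002] [ 0.2 -1.1  0.6] 0.05992818023023435 14.75
(array([0.0021, 0.0001, 0.0043]), np.float64(-0.0004))
```

View pics/look11.png

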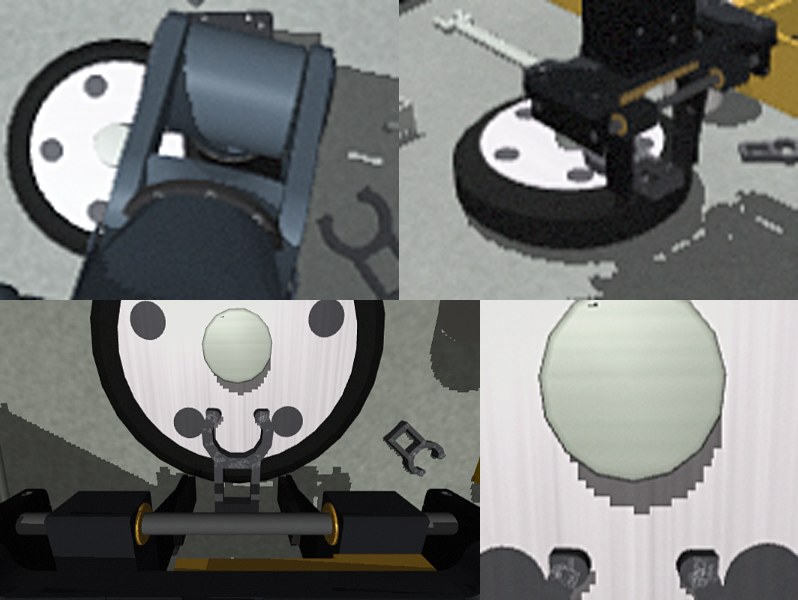

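The eye frame sits centred between the fingers. I'll lower the last few mm and close.

Request:
{"name": "send_rows", "arguments": {
  "steps": [0.06, 0.002, 0, 0.002, 0, 0.06, 0.002, 0.0, 0.004, 0, 0.04, 0.002, 0.0, 0.004, 0, 0.02, 0.002, 0.0, 0.004, 0, 0.0, 0.002, 0.0, 0.004, 0, 0.0, 0.002, 0.0, 0.004, 0, 0.0, 0.002, 0.0, 0.004, 0, 0.0, 0.002, 0.0, 0.004, 0],
  "force": 35
}}

```text
time: 15.9
position: [0.6011, -0.0231, 0.0528]
tool_rot: [0.699, 0.716, -0.001, -0.002]
ft_force: [0.3, 0.1, -0.0]
grip_width: 0.0314
```

Request:
{"name": "send_rows", "arguments": {
  "steps": [0.0, 0, 0, 0, 0, 0.0, 0, 0.0, -0.005, 0, 0.0, 0, 0, -0.01, 0, 0.0, 0, 0, -0.02, 0, 0.0, 0, 0.0, -0.03, 0, 0.0, 0, 0.0, -0.03, 0]
}}

```text
time: 16.65
position: [0.6022, -0.0234, 0.0842]
tool_rot: [0.699, 0.716, -0.0, -0.001]
ft_force: [0.2, -0.1, -2.4]
grip_width: 0.0319
```

```bash
python3 look.py 12
```

```text
[ 0.6022 -0.0234  0.0842] [ 0.699  0.716 -0.    -0.001] [ 0.2 -0.1 -2.4] 0.03189095911561217 16.65
```

View pics/look12.png

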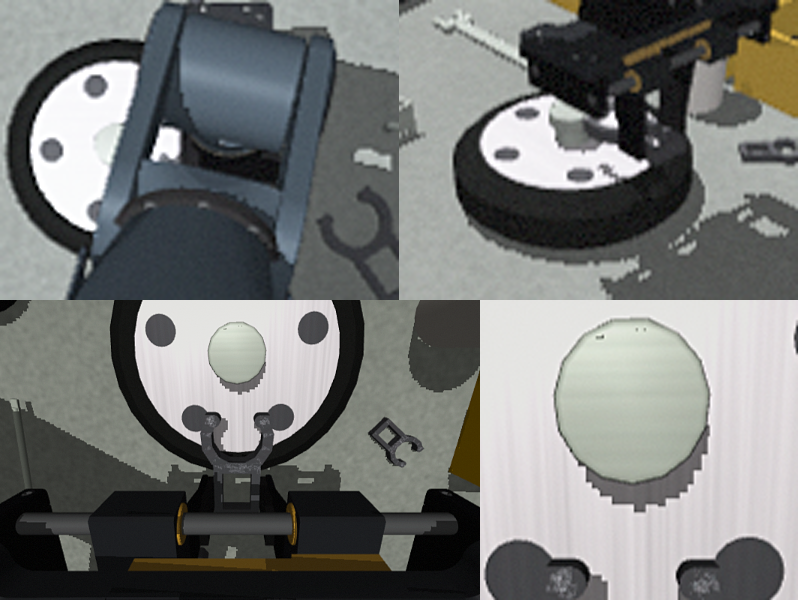

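The clip is held level. I'll raise it and carry it over the tray.

Run:
```python
from h import *
from rig import robot
o=robot.get_obs()
print(go(o,[.4798,.2998,.16],np.radians(186.85)))
```

```text
(array([ 0.3259, -0.1138, -0.0763]), np.float64(-0.0955))
```

Request:
{"name": "send_rows", "arguments": {
  "steps": [0.0, 0, 0, -0.03, 0, 0.0, 0, 0.0, -0.06, 0, 0.0, 0, 0, -0.08, 0, 0.0, 0, 0, -0.08, 0]
}}

```text
time: 17.3
position: [0.6024, -0.0234, 0.164]
tool_rot: [0.699, 0.716, -0.0, -0.0]
ft_force: [-0.3, -1.2, -1.4]
grip_width: 0.0311
```

Request:
{"name": "send_rows", "arguments": {
  "steps": [0.0, 0.04, -0.014, 0, -0.03, 0.0, 0.085, -0.03, 0, -0.06, 0.0, 0.13, -0.0455, 0, -0.0955, 0.0, 0.175, -0.061, 0, -0.0955, 0.0, 0.22, -0.077, 0, -0.0955, 0.0, 0.265, -0.093, 0, -0.0955, 0.0, 0.305, -0.107, 0, -0.0955, 0.0, 0.326, -0.114, 0, -0.0955]
}}

```text
time: 18.3
position: [0.4783, 0.3013, 0.1626]
tool_rot: [0.663, 0.749, -0.001, -0.001]
ft_force: [-0.0, -0.5, -1.2]
grip_width: 0.0317
```

Run:
```python
from h import *
from rig import robot,cams
o=robot.get_obs(); print(o["position"],o["grip_width"])
print(go(o,[.4798,.2998,.010],np.radians(186.85)))
c=cams.camera("wrist"); cv2.imwrite("pics/w13.png",c["color"][:,:,::-1])
c=cams.camera("side"); cv2.imwrite("pics/s13.png",c["color"][80:280,100:420,::-1].repeat(2,0).repeat(2,1))
```

```text
[0.47834757 0.30131255 0.16258482] 0.03171291809175512
(array([-0.0017,  0.0019,  0.1526]), np.float64(0.0022))
```

View pics/w13.png

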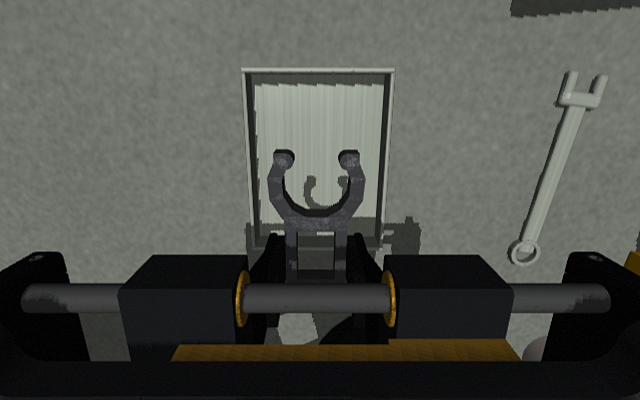

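View pics/s13.png

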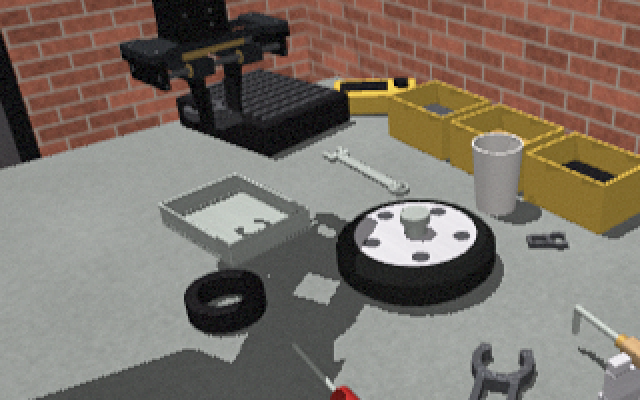

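The clip is aligned over the tray (tray spans wrist columns 243 to 393, clip centred at 317). Lowering it now.

Request:
{"name": "send_rows", "arguments": {
  "steps": [0.0, -0.0017, 0.002, 0.03, 0, 0.0, -0.0017, 0.002, 0.06, 0, 0.0, -0.0017, 0.002, 0.09, 0, 0.0, -0.0017, 0.002, 0.115, 0, 0.0, -0.0017, 0.002, 0.135, 0, 0.0, -0.0017, 0.002, 0.147, 0, 0.0, -0.0017, 0.002, 0.153, 0, 0.0, -0.0017, 0.002, 0.153, 0]
}}

```text
time: 19.4
position: [0.4802, 0.2997, 0.0095]
tool_rot: [0.662, 0.749, -0.001, -0.001]
ft_force: [-0.8, 0.3, -1.3]
grip_width: 0.0313
```

Run:
```python
from h import *
from rig import robot,cams
c=cams.camera("wrist"); cv2.imwrite("pics/w14.png",c["color"][:,:,::-1])
```

```text
(no output)
```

View pics/w14.png

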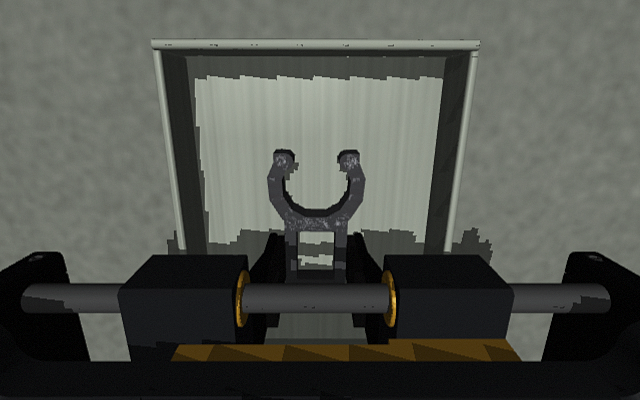

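The clip is just above the floor inside the tray. I'll lower 1.5 mm, release to a 50 mm opening and rise.

Request:
{"name": "send_rows", "arguments": {
  "steps": [0.0, 0, 0, 0.0015, 0, 0.0, 0, 0, 0.0015, 0, 0.05, 0, 0, 0.0015, 0, 0.05, 0, 0, 0.0015, 0, 0.05, 0, 0, 0.0015, 0, 0.05, 0, 0, -0.02, 0, 0.05, 0, 0, -0.06, 0, 0.05, 0, 0, -0.11, 0]
}}

```text
time: 20.45
position: [0.48, 0.2996, 0.1202]
tool_rot: [0.662, 0.749, -0.002, -0.002]
ft_force: [0.4, 0.4, -0.6]
grip_width: 0.0497
```

Request:
{"name": "send_rows", "arguments": {
  "steps": [0.05, -0.05, 0, -0.05, 0, 0.05, -0.1, 0, -0.08, 0, 0.05, -0.15, 0, -0.08, 0, 0.05, -0.2, 0, -0.08, 0, 0.05, -0.2, 0, -0.08, 0, 0.05, -0.2, 0, -0.08, 0]
}}

```text
time: 21.2
position: [0.5046, 0.1014, 0.2002]
tool_rot: [0.663, 0.749, -0.002, -0.002]
ft_force: [-0.5, 0.7, 0.2]
grip_width: 0.0499
```

Run:
```python
from h import *
from rig import robot,cams
o=robot.get_obs(); print(o["position"],o["ft_force"].round(1),o["time"])
c=cams.camera("top"); np.savez("top15.npz",**c); cv2.imwrite("pics/t15.png",c["color"][:,:,::-1])
c=cams.camera("side"); np.savez("side15.npz",**c); cv2.imwrite("pics/s15.png",c["color"][:,:,::-1])
```

```text
[0.50461876 0.1013784  0.20020526] [-0.5  0.7  0.2] 21.2
```

View pics/t15.png

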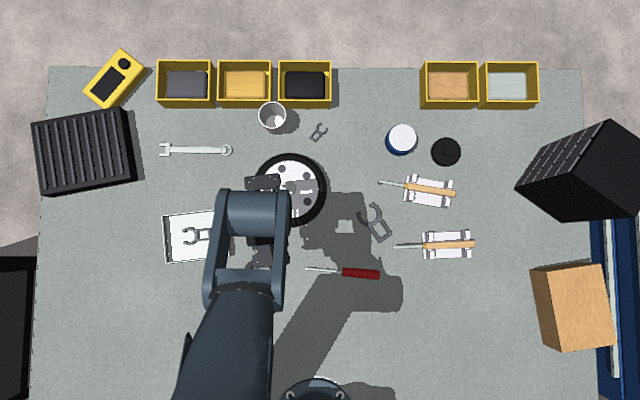

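View pics/s15.png

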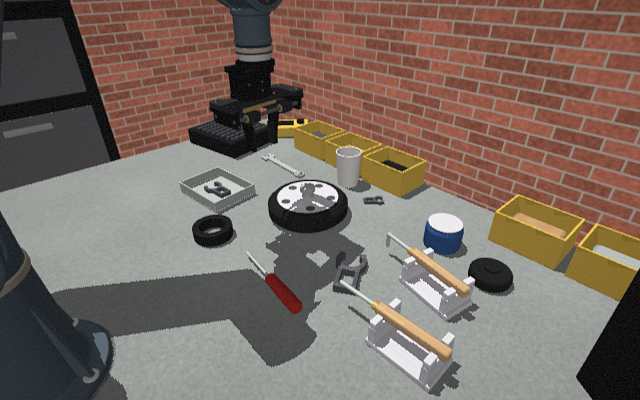

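The clip lies flat in the tray (side px 217,188; top px 196,236) and the pick is in its rest (top px 430,190). One numeric check before handing in.

Run:
```python
from h import *
from rig import hand_in
c=dict(np.load("top15.npz")); im=c["color"]; hsv=cv2.cvtColor(im,cv2.COLOR_RGB2HSV)
m=np.zeros(hsv.shape[:2],np.uint8); m[165:205,395:470]=(cv2.inRange(hsv,(8,80,120),(25,255,255)))[165:205,395:470]
ys,xs=np.nonzero(m); w=ray(c,xs,ys,.063)[:,:2]; print("pick",cv2.minAreaRect((w*1000).astype(np.float32)))
g=im.mean(2)[222:250,178:210]<120; P=pts(c)[222:250,178:210]; q=P[g]; print("clip dark px",g.sum(),q.mean(0),np.percentile(q[:,2],[5,95]),q[:,1].min(),q[:,1].max())
hand_in()
```

```text
pick ((598.0732421875, -298.7012939453125), (136.12060546875, 16.916973114013672), 80.63314819335938)
clip dark px 127 [0.47930724 0.3045655  0.06321671] [0.0037244  0.58572538] 0.15383599454664243 0.35320121964157386
the job is handed in; nothing more can be done
```

I pried the clip off the axle with the hooked pick, laid the pick back in its rest and put the clip in the tray. The job is handed in at about 21 s of the 64 s allowed.

- **Clip off the axle:** I put the hook in the clip's eye and pulled along −y. The pull force read only up to 3.7 N at the ends of the moves. The pictures then showed the clip about 48 mm out on the wheel's face. The fingers first touched it after that, by the sides of the eye.
- **Pick:** in the last top view its handle is at (598.1, −298.7) mm at 80.6°. At the start it was at (598.3, −298.5) mm and 80.4°. The side view shows it in the slot with the hook down.
- **Clip in the tray:** both last pictures show it lying flat inside the tray, near the centre. I placed its middle at the measured tray centre.
- **Failed check:** my depth-based check of the clip was not usable, because arm pixels got into its crop (z spread up to 0.59 m). The clip's final position and height therefore rest on the pictures and on where I released it.
- **Everything else:** by eye, the other things look unmoved in the last views, except the tape, which the arm hid from above. The arm was clear of everything, with no notable force reading.

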